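# Slide a topping tray past its spring catch

## Robot

A 6-joint arm with a two-finger parallel gripper is mounted at the origin on the work surface. World frame = base frame: x ahead of the robot, y to its left, z up, the work surface at z = 0. Lengths are in mm, angles in rad, forces in N, time in s.
With the tool pointing down it reaches from about 350 to 1000 mm from the base axis. Payload 7.1 kg.
Tool frame: the origin (TCP) lies on the centre line of the jaws, within the pads' length; the fingertips stand 17 mm ahead of it and the grasp point (between the pads) lies 2 mm behind it (robot.nose_length is the distance from the TCP to the fingertips, in mm); z points along the fingers, y is the line along which they close (so a half turn about z gives the same grasp; the last joint's range is limited). The gripper opens to 85 mm and grips with 20 to 120 N. Pads are 22 mm wide; open, the fingers measure 114 mm over their backs; the gripper's body (76 mm by 85 mm) begins 54 mm behind the grasp point. The pads swing forward as they close: fully open they stand 13 mm farther back than shut.
Start: joints at [1.241, 0.423, 1.63, -0, 1.089, -0.019], TCP at [191.106, 595.049, 248.319] pointing down, gripper open.
Joint ranges: [-3, 3], [-0.9, 2.11], [0.09, 2.58], [-1.31, 4.45], [0.11, 2.69], [-2.54, 2.54]. Speed limits (rad/s): [2.39, 2.39, 3.01, 3.14, 3.14, 3.14].

## Interface

Orientations are given as a rotation vector (axis times angle).
In Python, from workcell import robot, effector, inverse_kinematics, sensors, imaging, workorder gives the robot as it stands. The module is installed in compiled form; this text tells all that it offers. Calls block until the motion is done:
- robot.move_to(position, orientation): joint-space move of the TCP to a pose.
- robot.line_to(position, rotation=None, v=150, f_stop=None): straight line of the TCP; rotation=None keeps the orientation; v is the mean speed in mm/s. With f_stop (N) it stops when the force on the tool has changed by that much, and returns True; else False.
- robot.move_j(angles): joint-space move.
- effector.move_gripper(opening, grip_force=None): finger opening in mm; grip_force is the grip in N (None keeps the last); returns when the fingers have stopped.
- robot.sleep(seconds).
- inverse_kinematics(position, orientation): joint angles nearest the present ones, or None.
- sensors.observe(): the state.
- imaging.snapshot(name): name is "scene" or "top" or "wrist"; returns a dict with "image" (384x512x3 uint8, red, green, blue), "depth" (384x512 float32, mm along the optical axis (not along the pixel's ray), 0 where there is no reading), "mtx" (3x3 intrinsics, pixels), "world_to_cam" (4x4, takes a point from world to camera coordinates). Camera axes: x right, y up, looking along -z (the intrinsics and any distortion apply to the point x, -y, -z); pixel columns grow to the right and rows downward; lengths in mm; the calibration is good to about 2 mm. A picture is of the moment at which its call begins.
A pose or a line that the arm cannot do raises robot.IKError and nothing moves.
- workorder.finish_job(): hands the job in; it is judged then, once.
The state is a dict: "t": time; "qpos": joint angles; "dq": joint speeds; "joint_torque": joint torques, N m; "ee_pos": TCP position; "tcp_rot": TCP orientation; "ft_force": force on the tool from outside, world axes, zero at the start; "torque": the same for the moment, N m; "opening": finger opening in mm; "finger_force": force on a finger pad.
Only numpy, scipy, OpenCV 4.12 (cv2) and the standard library are available. Lean on these libraries where they do the work, as an engineer would, in place of code of your own. Each camera call takes 0.05 s, during which the arm holds its last target. There are 200 camera calls.

## Task

Close up the topping station: with your fingertips press the long spring catch in the dock's groove down, and keep it down while you push the lidded steel tray along the runners over the catch's tooth; then push the tray on, fully home against the end stop, so that the tooth springs up again behind it. Only press and push: do not lift or tip the tray, and leave everything else on the counter where it is. Finish with the hand clear.

Things in the scene. Friction and masses are not known exactly. Their poses are not given: they have to be found in the camera images.
- dock: Fixed metal slideway, 354 mm long (its x), 132 wide; origin at the centre of its underside. The tray slides to +x; the -x end is open. Two runners (tops 25 mm above the counter, y = +-41 to +-59 mm) carry the tray, between guide cheeks (36 mm high, inner faces y = +-60 mm). The 82 mm wide groove between the runners holds the catch.
- tray: Loose closed steel tray with clear lid and small knob, about 0.75 kg: 120 mm long (its x, along dock x), 112 wide, 30 high plus the 16 mm knob (24 across) at its centre. Origin: centre of its underside. Starts on the runners, front end 6 to 30 mm short of the tooth. Fully home its origin is at dock x = +109 mm and its rear end 4 mm beyond the tooth.
- catch (a joint): Travel of the spring catch straight down, m: 0 = up (tooth blocks tray), 0.012 = fully down on its stop; over 0.008 the tooth clears the tray's underside. One dark steel piece, a flat tongue with a tooth at its front; stays level wherever pressed. Spring: 1 N at the top, 2.2 N fully down. While the tray covers the tooth, the tray's weight keeps it down.
- tongue_end (a point): Rear end of the catch's tongue, at mid width on its upper face (dock x = -172 mm). The tongue is 64 mm wide and runs from here forward under the tray, 55 to 79 mm of it bare behind the tray at the start. Its face is 22 mm above the counter when up, 10 mm when fully down.
- tooth_top (a point): Top edge of the tooth's upright face that blocks the tray (dock x = +33 mm), mid width; moves with the catch. The tooth is 50 mm wide, 12 mm long (dock x = +33 to +45 mm), its top 11 mm above the tongue: 33 mm above the counter when up.
- stop (a point): End stop: centre of the inner face of the 44 mm high cross plate at the dock's front end (dock x = +169 mm), at runner height.
- spare_tray: Bystander: an identical lidded tray standing on the counter, not on the dock; leave alone. Origin at the centre of its underside.
- jar: Bystander: closed glass jar, 56 mm across, 75 mm high, beside the dock. Origin at the centre of its underside.
- cup: Bystander: paper cup, 76 mm across the rim, 85 mm high, beside the dock. Origin at the centre of its underside.
- bowl: Bystander: small steel bowl, 84 mm across, 40 mm high, beside the dock. Origin at the centre of its underside.
- scoop: Bystander: steel spoon-like scoop, 160 mm long, lying beside the dock. Origin at its middle, underside.
- sauce: Bystander: white sauce bottle, 56 mm across, 170 mm high. Origin at the centre of its underside.
There are look-alikes about, which are no part of the job. What is shaped like the tray but brown or orange is not meant.

How it is judged (in metres and radians):
On the way, in this order (a step that is already met when the one before it is completed fails the run):
1. the catch is held down by the fingers with the tray still short of the tooth (value of joint catch above 0.008 m and contact force between the fingers and catch above 0.3 N and x of tray in the frame of dock below -0.027 m), for 0.1 s.
2. the tray, still flat on its runners, has slid over the tooth (value of joint catch above 0.006 m and x of tray in the frame of dock between -0.022 and 0.09 m and z of tray in the frame of dock between 0.022 and 0.029 m), for 0.05 s.
At the end, for the whole second after the job is handed in: The tray rests flat on its runners within 5 mm of the end stop, and the catch is up again (less than 3 mm down) behind it; everything is still (x of tray in the frame of dock between 0.104 and 0.112 m and y of tray in the frame of dock between -0.005 and 0.005 m and z of tray in the frame of dock between 0.022 and 0.028 m and angle between tray's own z axis and vertical below 0.05 rad and value of joint catch below 0.003 m and linear speed of tray below 0.01 m/s); the robot touches nothing.
It fails at once if the tray is lifted 10 mm or tipped 0.15 rad (z of tray in the frame of dock above 0.035 m or angle between tray's own z axis and vertical above 0.15 rad).
It fails at once if a bystander is moved by more than 20 mm or tipped (distance of any of spare_tray, jar, cup, bowl, scoop, sauce from where it was at the start of the episode above 0.02 m or angle between any of spare_tray, jar, cup, bowl, scoop, sauce's own z axis and vertical above 0.3 rad).
It also fails if it takes over 42 s, if anything falls off the work surface, if the arm or the gripper's body presses on something with over 40 N, if the wrist force passes 120 N, or if a joint passes its speed limit or range.

## Working session

There is one attempt and no reset: what is moved stays moved. The work goes in short steps, each a Python script; the robot and the scene stay as the last script left them, time stands still between calls to the robot, and variables do not carry over. Pictures are saved under pics/ and viewed, at most 10 in all, crops included, and the job is handed in when it is done.

```bash
mkdir -p pics
cat > h.py <<'E'
import numpy as np, cv2
from workcell import robot, effector, inverse_kinematics, sensors, imaging, workorder
def cloud(s):
    d=s["depth"].astype(float);K=s["mtx"];v,u=np.mgrid[:d.shape[0],:d.shape[1]]
    c=np.stack([(u-K[0,2])/K[0,0]*d,-(v-K[1,2])/K[1,1]*d,-d,np.ones_like(d)],-1)
    return (c@np.linalg.inv(s["world_to_cam"]).T)[...,:3]
def save(s,n,f=1.5): cv2.imwrite("pics/"+n,cv2.resize(s["image"][...,::-1],None,fx=f,fy=f))
E
python3 - <<'E'
from h import *
for n in("top","scene"):
    s=imaging.snapshot(n);save(s,n+".png");np.savez(n+".npz",**s)
    print(n,s["mtx"].tolist(),np.round(np.linalg.inv(s["world_to_cam"])[:3],2).tolist(),(s["depth"]>0).mean())
print(sensors.observe())
E
```

```text
top [[354.95505367432906, 0.0, 250.26253589832905], [0.0, 354.95505367432906, 192.4948483716046], [0.0, 0.0, 1.0]] [[-0.05, 0.98, -0.21, 244.12], [-1.0, -0.05, 0.01, 22.09], [0.0, 0.21, 0.98, 1239.34]] 0.99639892578125
scene [[347.7808161192641, 0.0, 258.61939451851913], [0.0, 347.7808161192641, 195.78018763858253], [0.0, 0.0, 1.0]] [[0.89, -0.36, 0.29, 766.5], [0.46, 0.68, -0.57, -516.17], [0.02, 0.64, 0.77, 747.46]] 0.9960174560546875
{'t': 0.1, 'qpos': array([ 1.24099361e+00,  4.23789036e-01,  1.63062584e+00, -5.28370699e-05,
        1.08859781e+00, -1.89548972e-02]), 'dq': array([-0.0010495 , -0.00122974, -0.00179209, -0.00088654,  0.00010802,
        0.00028054]), 'joint_torque': array([-4.65329390e-05, -5.58427906e+01, -2.82443404e+01,  2.67995682e-05,
        2.98234510e-03,  3.65802134e-05]), 'ee_pos': array([190.97227304, 594.60544026, 247.60321951]), 'tcp_rot': array([-4.86245930e-01, -3.10353122e+00,  2.20936312e-03]), 'ft_force': array([-0.32948255,  0.1213106 ,  0.29989458]), 'torque': array([-0.00707477, -0.02726771,  0.00324493]), 'finger_force': 0.0, 'opening': 85.53298372535896}
```

View pics/top.png

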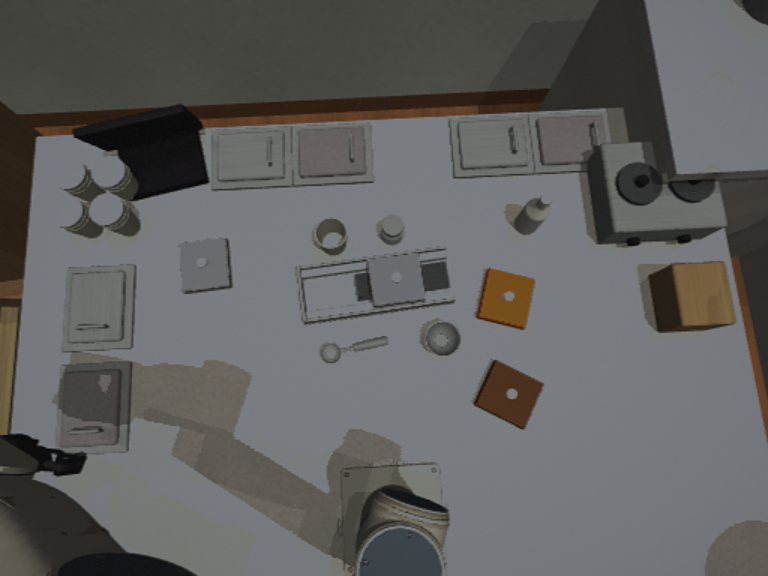

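View pics/scene.png

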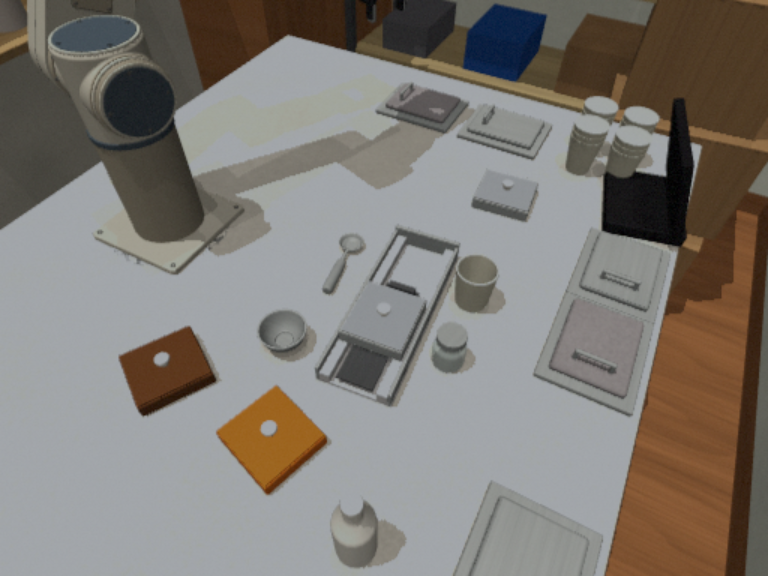

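The top view (x1.5) shows the dock at about (300–455, 250–320) with the end stop on the left, at world +y. The steel tray is at (396,278) with its knob. The dark bare tongue is at (437,275) on the right, and the tooth shows at about (362,288). The spare tray is at (205,265), and the cup and jar stand just beyond the dock. Next I'll measure from depth.

Run:
```python
from h import *
R=lambda a:np.round(a,1).tolist()
for n in("top","scene"):
    s=dict(np.load(n+".npz"));P=cloud(s);im=s["image"].astype(int)
    X,Y,Z=P[...,0],P[...,1],P[...,2]
    if n=="top":
        a=P[int(285/1.5),int(397/1.5)];t0=P[int(290/1.5),int(397/1.5)];print("traypx",R(t0),"floor",R(P[int(350/1.5),int(500/1.5)]))
    near=np.hypot(X-t0[0],Y-t0[1])<90
    m=near&(abs(Z-55)<5)
    r=cv2.minAreaRect(np.float32(P[m][:,:2]));print(n,"tray top",m.sum(),r,np.median(Z[m]))
    k=near&(Z>63)&(Z<80);print("knob",k.sum(),R(P[k].mean(0)))
    d=np.uint8((np.hypot(X-t0[0],Y-t0[1])<330)&(Z>15)&(Z<62));
    _,lab,st,_=cv2.connectedComponentsWithStats(d)
    v,u=np.argwhere(m).mean(0).astype(int);l=lab[v,u];q=P[lab==l]
    print("dock blob",len(q),cv2.minAreaRect(np.float32(q[:,:2])),np.percentile(q[:,2],[1,50,99]))
    dark=near*0+(np.hypot(X-t0[0],Y-t0[1])<150)&(im.max(-1)<75)&(Z<45)
    dark=np.uint8(dark);_,lb,st,_=cv2.connectedComponentsWithStats(dark)
    for i in range(1,len(st)):
        if st[i,4]>25:
            q=P[lb==i];print("dark",st[i].tolist(),R(np.median(q,0)),cv2.minAreaRect(np.float32(q[:,:2])))
```

```text
traypx [494.5, -38.8, 51.2] floor [349.7, -272.1, 2.0]
top tray top 980 ((519.9320068359375, -40.08934020996094), (111.94105529785156, 119.4068374633789), 4.914373397827148) 55.47240278322295
knob 39 [519.8, -39.6, 71.6]
dock blob 191374 ((651.2266845703125, -16.9476318359375), (2810.763671875, 1599.5126953125), 89.2366943359375) [-743.52446246    0.995806    795.77979725]
dark [254, 155, 14, 8, 41] [618.4, -29.6, 30.1] ((621.5936889648438, -33.225677490234375), (46.976497650146484, 13.123437881469727), 73.77574157714844)
dark [281, 175, 19, 20, 289] [527.6, -132.0, 22.2] ((528.3795776367188, -132.69651794433594), (63.630950927734375, 58.520694732666016), 4.531820774078369)
dark [237, 178, 12, 24, 182] [511.9, 35.2, 23.5] ((515.5929565429688, 36.46332550048828), (79.90320587158203, 33.51869201660156), 5.208456516265869)
dark [225, 200, 78, 13, 124] [453.6, -34.0, 22.2] ((453.4189147949219, -36.43031311035156), (2.6212215423583984, 272.49560546875), 5.3261590003967285)
scene tray top 1527 ((520.9312133789062, -40.17034912109375), (110.30595397949219, 120.16932678222656), 4.56997108459
[... 263 characters left out ...]
2709960938, 45.91011428833008), (59.962425231933594, 10.108942985534668), 4.828714370727539)
dark [268, 193, 26, 57, 94] [584.4, -20.2, 17.0] ((584.4725341796875, -14.605995178222656), (2.0828025341033936, 194.84434509277344), 5.321234226226807)
dark [267, 203, 17, 37, 57] [576.4, -38.3, 35.8] ((575.752685546875, -34.571659088134766), (1.0769212245941162, 115.97552490234375), 5.214091777801514)
dark [212, 223, 15, 24, 33] [469.0, -133.0, 26.7] ((470.0278015136719, -133.4833221435547), (5.898097038269043, 71.7078628540039), 2.978881359100342)
dark [224, 229, 35, 32, 646] [531.2, -129.9, 21.4] ((529.4475708007812, -126.72647094726562), (62.51889419555664, 72.45542907714844), 5.285985946655273)
```

Both views agree. The dock centre is (516, 9.6) with yaw 5.1° and its x axis towards +y. The tray's origin is at dock x ≈ -50, and its top measures 55 mm against 55 expected. I'll move above the bare tongue and take one close look.

```bash
cat >> h.py <<'E'
from scipy.spatial.transform import Rotation as Rn
a=np.radians(5.1);DX=np.array([-np.sin(a),np.cos(a),0]);DY=np.array([-np.cos(a),-np.sin(a),0]);C=np.array([516.1,9.6,0])
def ori(sg): y=sg*DY;z=np.array([0,0,-1.]);return Rn.from_matrix(np.c_[np.cross(y,z),y,z]).as_rotvec()
def W(x,y,z): return C+DX*x+DY*y+[0,0,z]
def todock(P): d=np.asarray(P)-C;return np.stack([d@DX,d@DY,d[...,2]],-1)
E
python3 - <<'E'
from h import *
for sg in(1,-1):print(sg,inverse_kinematics(W(-140,0,150),ori(sg)))
q={sg:inverse_kinematics(W(-140,0,150),ori(sg)) for sg in(1,-1)}
sg=min((s for s in q if q[s] is not None),key=lambda s:abs(q[s][5]))
print("use",sg,robot.nose_length)
effector.move_gripper(24,20)
robot.move_to(W(-140,0,150),ori(sg))
o=sensors.observe();print(o["t"],o["ee_pos"],o["opening"],o["ft_force"])
s=imaging.snapshot("wrist");save(s,"w1.png");P=todock(cloud(s));im=s["image"].astype(int)
m=(abs(P[...,2]-55)<5)&(abs(P[...,1])<70)&(P[...,0]>-125)&(P[...,0]<60);print("tray xy pct",np.percentile(P[m][:,:2],[1,99],axis=0))
m=(im.max(-1)<75)&(abs(P[...,2]-22)<6)&(abs(P[...,1])<45)&(P[...,0]<-90)&(P[...,0]>-200);print(m.sum(),"tongue",np.percentile(P[m],[2,50,98],axis=0))
s=imaging.snapshot("scene");save(s,"s2.png")
E
```

```text
1 None
-1 [-2.62762011e-01  4.43824349e-01  1.87601935e+00 -4.44089210e-16
  8.21748958e-01 -3.51773802e-01]
use -1 17.0
3.5417 [ 528.82333105 -129.2165799   150.12336846] 23.751800910530044 [-0.94943471  1.06882224  0.25784689]
tray xy pct [[-104.89081361  -53.34140969]
 [   0.79805207   53.55937492]]
3974 tongue [[-169.26171017  -30.44218796   21.3230541 ]
 [-140.98416231   -0.22246961   22.79461026]
 [-114.8447964    29.74819737   24.19875388]]
```

View pics/w1.png

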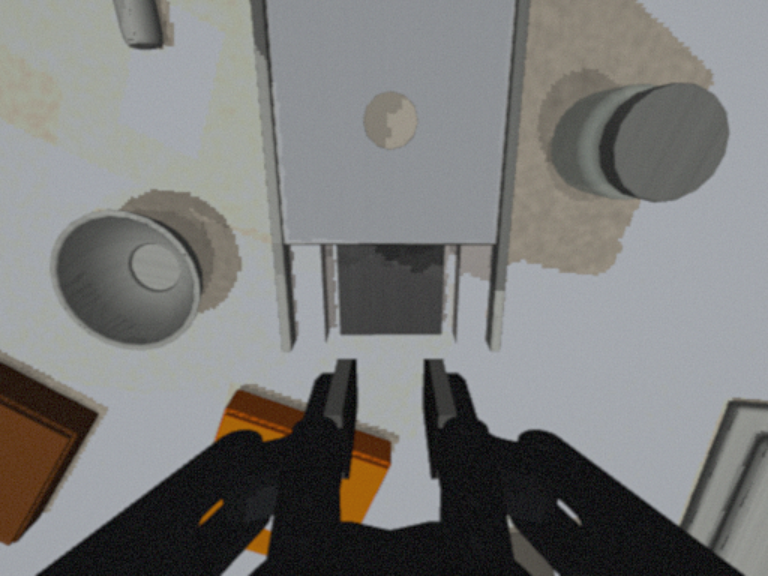

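The wrist view shows the tray's rear edge at row 243 and the bare dark tongue spanning (338–442, 245–335). The hand is centred on it, with y error about 0. I'll press down now.

Run:
```python
from h import *
robot.line_to(W(-140,0,45),v=90)
print(robot.line_to(W(-140,0,20),v=20,f_stop=6))
o=sensors.observe();print(o["t"],todock(o["ee_pos"]),o["ft_force"],o["opening"])
z=o["ee_pos"][2]
robot.sleep(0.3)
o=sensors.observe();print(o["t"],todock(o["ee_pos"]),o["ft_force"])
s=imaging.snapshot("wrist");save(s,"w2.png",1)
P=todock(cloud(s));im=s["image"].astype(int)
m=(im.max(-1)<75)&(abs(P[...,2]-16)<12)&(abs(P[...,1])<28)&(P[...,0]<-112)&(P[...,0]>-128);print(m.sum(),"tongue z",np.percentile(P[m][:,2],[5,25,50,75]) if m.any() else 0)
s=imaging.snapshot("scene");x=s["image"][130:290,190:350];cv2.imwrite("pics/s3.png",cv2.resize(x[...,::-1],None,fx=3,fy=3))
```

```text
True
5.8417 [-140.09106754   -0.20352498   26.81955308] [-2.00361593  0.33698699  7.70765413] 24.322504334615786
6.1417 [-140.09816019   -0.22551855   26.83692711] [-0.79786558  0.66178832  7.36159299]
1 tongue z [12.34760487 12.34760487 12.34760487 12.34760487]
```

View pics/s3.png

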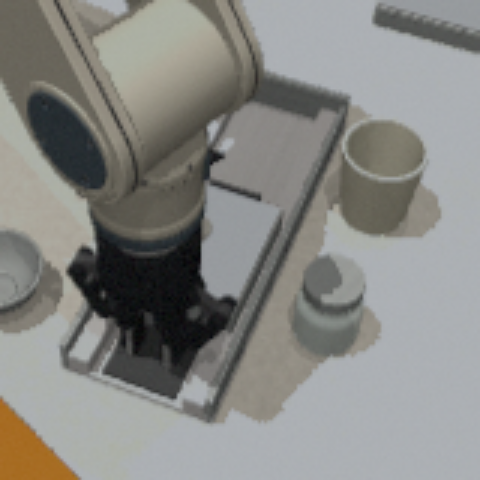

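The fingers stand on the tongue between the runners at about (150,355). The inferred tip height is 9.8 mm, so the catch is on its stop. I'll ease off slightly and slide forward to push the tray over the tooth.

Run:
```python
from h import *
z=27.6
robot.line_to(W(-140,0,z),v=10);robot.sleep(.2)
o=sensors.observe();print(todock(o["ee_pos"]),o["ft_force"])
for x in(-122,-105,-88,-71):
    r=robot.line_to(W(x,0,z),v=35,f_stop=20)
    o=sensors.observe();print(r,o["t"],todock(o["ee_pos"]).round(1),(np.array([DX,DY,[0,0,1]])@o["ft_force"]).round(1))
    if r: break
s=imaging.snapshot("top");P=todock(cloud(s))
m=(abs(P[...,2]-55)<5)&(abs(P[...,1])<58)&(P[...,0]>-80)&(P[...,0]<150)
print("tray front x",np.percentile(P[m][:,0],[1,50,99]))
x=s["image"][130:240,180:330];cv2.imwrite("pics/t4.png",cv2.resize(x[...,::-1],None,fx=4,fy=4))
```

```text
[-140.04074895   -0.15560623   27.53307063] [ 0.70534377 -0.46539744  1.86704232]
False 7.3667 [-121.5    0.2   27.5] [1.4 0.3 2.3]
False 8.0 [-1.045e+02 -1.000e-01  2.770e+01] [ 1.1 -0.4  2.9]
False 8.6333 [-87.7   0.   27.6] [ 0.3 -1.3  1.9]
False 9.2667 [-70.8   0.   27.6] [-0.2 -0.   2.1]Traceback (most recent call last):
  File "<stdin>", line 11, in <module>
    return _quantile_unchecked(
        a, q, axis, out, overwrite_input, method, keepdims, weights)
    return _ureduce(a,
                    func=_quantile_ureduce_func,
    ...<5 lines>...
                    overwrite_input=overwrite_input,
                    method=method)
    r = func(a, **kwargs)
    result = _quantile(arr,
                       quantiles=q,
    ...<2 lines>...
                       out=out,
                       weights=wgt)
    slices_having_nans = np.isnan(arr[-1, ...])
                                  ~~~^^^^^^^^^
IndexError: index -1 is out of bounds for axis 0 with size 0
```

Run:
```python
from h import *
s=imaging.snapshot("scene");P=todock(cloud(s))
m=(abs(P[...,2]-55)<5)&(abs(P[...,1])<58)&(P[...,0]>-40)&(P[...,0]<150)
if m.any():print("tray front x",m.sum(),np.percentile(P[m][:,0],[1,50,99]))
x=s["image"][130:290,190:350];cv2.imwrite("pics/s4.png",cv2.resize(x[...,::-1],None,fx=3,fy=3))
```

```text
tray front x 405 [-20.26203694  23.99772002  58.28987432]
```

View pics/s4.png

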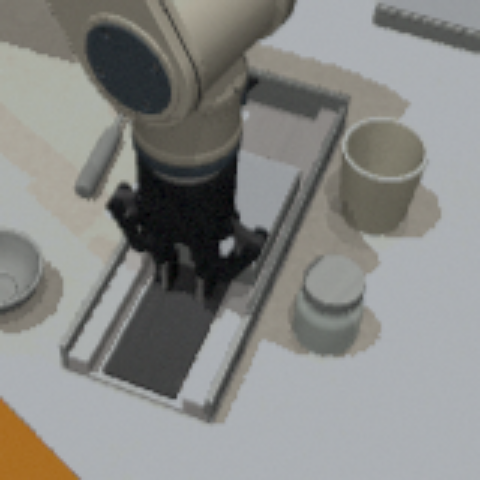

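The tray's front is at dock x ≈ 59, so its origin is near -1 and it covers the tooth. Next I'll raise the tips above the tooth's height and push home.

Run:
```python
from h import *
robot.line_to(W(-75,0,27.6),v=40)
robot.line_to(W(-75,0,58),v=60)
robot.line_to(W(20,0,58),v=45,f_stop=20)
o=sensors.observe();print(o["t"],todock(o["ee_pos"]).round(1),o["ft_force"].round(1))
r=robot.line_to(W(48,0,58),v=20,f_stop=12)
o=sensors.observe();print(r,o["t"],todock(o["ee_pos"]).round(1),o["ft_force"].round(1))
robot.line_to(W(5,0,60),v=60)
robot.line_to(W(-60,0,190),v=150)
o=sensors.observe();print(o["t"])
s=imaging.snapshot("wrist");P=todock(cloud(s));save(s,"w5.png",1)
m=(abs(P[...,2]-55)<5)&(abs(P[...,1])<58)&(P[...,0]>0)&(P[...,0]<180)
print("tray",m.sum(),np.percentile(P[m],[1,99],axis=0))
m=(abs(P[...,1])<20)&(P[...,0]>36)&(P[...,0]<43);print("tooth z",np.percentile(P[m][:,2],[10,50,90]))
```

```text
12.5333 [19.9  0.  58. ] [ 0.1 -2.1 -1.4]
True 13.45 [37.9 -0.4 58. ] [ 0.8 -4.   0.8]
15.2583
tray 8470 [[ 49.63834016 -53.74322314  50.57171968]
 [ 90.97268851  53.59651489  57.55998344]]
tooth z [32.7047948  33.77377784 34.76171088]
```

View pics/w5.png

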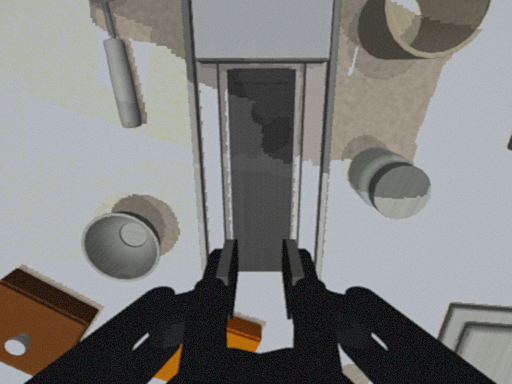

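The wrist view shows the tray's rear edge at row 60, which is dock x ≈ 49. The tooth stands up behind it at row 72, with its top at 33.8 mm. The tray is home, the catch is up and the hand is clear.

Run:
```python
from h import *
robot.sleep(0.3);print(workorder.finish_job())
```

```text
the job is handed in; nothing more can be done
None
```

The tray is fully home against the end stop, the catch has sprung up behind it and the hand is clear; the job was handed in at about 16 s of the 42 s allowed, and no verdict was returned.

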